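# Unclamp the bonded gas cell and stand it in the optical bench

## Task

The gas cell has been glued and its clamping fixture can be opened: slide the jaw fully open, lift the cell out by its two end plates and stand it on the rubber mat. There let go, take it again across its glass faces and stand it upright, centred and square, between the two uprights of the optical bench, its end plates facing them. The cell is fragile: never squeeze it with more than about 45 N per finger, never knock it, tip it over, drop it or set it down hard, and leave the other things on the table where they are.

Things in the scene. Friction and masses are not known exactly. Their poses are not given: they have to be found in the camera images.
- cell: The gas cell: an upright rectangular glass block with an aluminium plate on each of its two ends and a white core seen through the glass; 58 mm along its own y (end plate to end plate), 34 mm along x (between the glass faces), 90 mm tall; about 0.35 kg. Origin: centre of its underside, z up. It starts standing in the clamping fixture.
- vise: Clamping fixture, fixed: grey base plate 215 mm (x, -140 to +75) by 90 mm (y), 25 mm thick, with two steel jaws 50 mm wide (y). The cell stands between them, glass faces against them, its end plates (+y, -y) free. Fixed jaw: x +18.5 to +48.5 mm, top at 119 mm. Moving jaw on the -x side; see jaw_lip, jaw_grip. Origin: on the table under the seat's middle, z up; the jaw opens toward -x.
- vise_seat (a point): Middle of the cell's seat on the fixture's base plate, 25 mm above the table; axes as the fixture.
- jaw (a joint): Opening of the moving jaw in m: 0 closed, 0.035 fully open (its stop); it slides stiffly (about 4 N) along the fixture's -x and stays where it is left.
- jaw_grip (a point): Middle of the black upright handle bar on top of the moving jaw: 14 mm thick along the fixture's x, 50 mm along y, its foot 123.5 mm and its top 165.5 mm above the table, this point 150 mm above it; moves with the jaw; axes as the fixture.
- jaw_lip (a point): Edge of the 6 mm thick steel lip on top of the moving jaw (118 to 123.5 mm above the table). The moving jaw's face is 9 mm behind this edge. Closed, the lip hangs about 9 mm over the cell's top edge, so the cell cannot be lifted until the jaw is open; moves with the jaw; axes as the fixture.
- mat: Flat black rubber mat, 150 x 150 mm, 5 mm thick, fixed to the table. Origin: centre of its underside.
- bench: The optical bench, fixed to the table: an aluminium base plate 90 mm (x) by 170 mm (y), 12 mm thick, with two aluminium uprights (44 mm along x, 30 mm along y, tops 110 mm above the table) that face each other along y, 70 mm apart, each with a round white window. Origin: on the table under the middle between the uprights, z up.
- bench_seat (a point): Middle between the two uprights, on top of the bench's base plate, 12 mm above the table, where the cell's underside must be centred; axes as the bench.
- vial: Bystander, to be left alone: amber glass jar with a white cap, 42 mm across, 85 mm tall. Origin: centre of its underside.
- crucible: Bystander, to be left alone: open white ceramic cup, 52 mm across, 40 mm tall. Origin: centre of its underside.
- collar: Bystander, to be left alone: steel ring, 56 mm across, 22 mm tall, lying flat. Origin: centre of its underside.
- spacer: Bystander, to be left alone: plain aluminium block 45 x 45 x 30 mm. Origin: centre of its underside.
- can: Bystander, to be left alone: closed aluminium can, 48 mm across, 70 mm tall. Origin: centre of its underside.
- driver: Bystander, to be left alone: screwdriver 170 mm long, lying down. Origin: about the middle of its length, on the table.
- wrench: Bystander, to be left alone: open-ended wrench 150 mm long, lying down. Origin: about the middle of its length, on the table.

How it is judged (in metres and radians):
On the way, in this order (a step that is already met when the one before it is completed fails the run):
1. the jaw is slid fully open (at least 29 of its 35 mm) with the cell still standing in the fixture (value of joint jaw above 0.029 m and distance between cell and vise_seat below 0.02 m), for 0.2 s.
2. the cell stands upright on the rubber mat, let go by the fingers (horizontal distance between cell and mat below 0.06 m and z of cell in the frame of mat below 0.009 m and angle between cell's own z axis and vertical below 0.08 rad and contact force between the fingers and cell below 0.1 N and linear speed of cell below 0.02 m/s), for 0.2 s.
At the end, for the whole second after the job is handed in: The cell stands on the optical bench's base plate between the two uprights, its underside's centre within 10 mm of the seat's middle, upright within 0.06 rad, its end plates facing the uprights within 0.15 rad (either way round), released and at rest (horizontal distance between cell and bench_seat below 0.01 m and z of cell in the frame of bench_seat between -0.004 and 0.004 m and angle between cell's own z axis and vertical below 0.06 rad and angle between the y axis of cell and the y axis of bench, either way round below 0.15 rad and contact force between the fingers and cell below 0.1 N and linear speed of cell below 0.01 m/s and angular speed of cell below 0.1 rad/s); the robot touches nothing.
It fails at once if the fingers press on the cell with more than 100 N in all, both fingers added (50 N each) (contact force between the fingers and cell above 100 N).
It fails at once if the cell tips by more than 0.35 rad (angle between cell's own z axis and vertical above 0.35 rad).
It fails at once if the cell is knocked or pressed against the fixture, the mat or the optical bench with more than 40 N (contact force between cell and vise above 40 N or contact force between cell and mat above 40 N or contact force between cell and bench above 40 N).
It fails at once if the cell is dropped or thrown: it moves faster than 0.4 m/s (a fall of 8 mm) while the fingers do not hold it (contact force between the fingers and cell below 0.1 N and linear speed of cell above 0.4 m/s).
It fails at once if a bystander is moved by more than 30 mm (distance of any of vial, crucible, collar, spacer, can, driver, wrench from where it was at the start of the episode above 0.03 m).
It also fails if it takes over 72 s, if anything falls off the work surface, if the arm or the gripper's body presses on something with over 40 N, if the wrist force passes 120 N, or if a joint passes its speed limit or range.

## Robot

A 6-joint arm with a two-finger parallel gripper is mounted at the origin on the work surface. World frame = base frame: x ahead of the robot, y to its left, z up, the work surface at z = 0. Lengths are in m, angles in degrees, forces in N, time in s.
With the tool pointing down it reaches from about 0.3 to 0.75 m from the base axis. Payload 8.5 kg.
Tool frame: the origin (TCP) lies midway between the tips of the shut fingers; the grasp point (between the pads) lies 19 mm behind it (env.grasp_offset is the distance from the TCP to the grasp point, in m); z points along the fingers, y is the line along which they close (so a half turn about z gives the same grasp; the last joint's range is limited). The gripper opens to 85 mm and grips with 20 to 120 N. Pads are 22 mm wide; open, the fingers measure 114 mm over their backs; the gripper's body (76 mm by 85 mm) begins 54 mm behind the grasp point. The pads swing forward as they close: fully open they stand 13 mm farther back than shut.
Start: joints at [-79.716, 21.807, 74.336, -0, 83.858, -12.336], TCP at [0.212, -0.508, 0.231] pointing down, gripper open.
Joint ranges: [-178.18, 178.18], [-50.72, 133.34], [12.68, 142.11], [-81.47, 261.47], [9.98, 163.14], [-165.26, 165.26]. Speed limits (degrees/s): [136.94, 136.94, 180, 180, 180, 180].

## Interface

Orientations are given as a 3x3 rotation matrix whose columns are the frame's x, y, z axes.
In Python, from rig import env gives the robot as it stands.
- The arm moves only by the tool servo_tool, never from a script. Its argument "deltas" is text: rows parted by semicolons, each of 7 numbers parted by spaces: the opening, from 0 (shut) to 1 (fully open), then the shift along the tool's x, y, z in mm, then the turn, a rotation vector about the tool's x, y, z in rad. A call has 1 to 8 rows; each row shifts and turns the commanded pose from where the row before left it, along the tool's axes as they then stand; what a row does not reach is not made up. A row lasts 1/12 s, in which the tool goes at most 41.7 mm and 7.16 degrees, less where a joint would pass 70% of its speed; a pose out of reach is approached as far as the arm can. A call is refused whole if a number of a shift passes 41.7 or a number of a turn 0.125, either way. A call with a gripper value outside its range is refused whole. The fingers move at their own pace and stop on an object; "newtons" is the grip in N (left out, the last holds). Time passes only in rows, so rows that do not move let the fingers close. It gives the time, the measured TCP pose, the force, the opening and the grip force at its end, in the units of the state.
- env.observe(): the state, without advancing time (a new reading comes with each control period).
- env.get_image(name): name is "side" or "top"; returns a dict with "img" (400x640x3 uint8, red, green, blue), "depth" (400x640 float32, m along the optical axis (not along the pixel's ray), 0 where there is no reading), "camera_matrix" (3x3 intrinsics, pixels), "world_to_cam" (4x4, takes a point from world to camera coordinates). Camera axes: x right, y down, z forward; pixel columns grow to the right and rows downward; lengths in m; the calibration is good to about 2 mm. A picture is of the moment at which its call begins.
- env.close_job(): hands the job in; it is judged then, once.
Trained networks look in a picture, given as the dict that the camera call returned (one of the last four; its "shot" number tells which), for a name from the list of things; names that differ only in an ending like _2 or _b are one class to them, and where a whole thing is asked for, a point or a joint stands for the part that bears it (a point fixed in the world has none). Each returns a list of dicts, best first, with "conf" (0 to 1); they miss things now and then, are a little off and sometimes report something else, mostly with a low value. They report only what shows in the picture. A call takes as long as a camera call.
- env.spot_in(name, picture): "bbox" ([centre column, centre row, width, height] in pixels, round what is visible of it).
- env.spot_point(name, picture): "uv" ([column, row] in pixels: a listed point, or the origin of a listed thing).
The state is a dict: "time_s": time; "q": joint angles; "qvel": joint speeds; "joint_efforts": joint torques, N m; "position": TCP position; "tool_rot": TCP orientation; "ft_force": force on the tool from outside, world axes, zero at the start; "wrist_torque": the same for the moment, N m; "grip_width": finger opening in m; "gripper_force": force on a finger pad.
Only numpy, scipy, OpenCV 4.12 (cv2) and the standard library are available. Lean on these libraries where they do the work, as an engineer would, in place of code of your own. Each camera call takes 0.05 s, during which the arm holds its last target. There are 200 camera calls.

## Working session

There is one attempt and no reset: what is moved stays moved. The work goes in short steps, Python scripts to look and compute and a tool call to move; the robot and the scene stay as the last step left them, time stands still between calls to the robot, and variables do not carry over. Pictures are saved under pics/ and viewed, at most 10 in all, crops included, and the job is handed in when it is done.

Besides the shell and the picture viewer there is one more tool, called after "Emit:" by a JSON object that holds its "name" and its "arguments", one argument or row to a line. servo_tool: Moves the arm, as the interface text tells. Its arguments: {"type":"object","properties":{"deltas":{"type":"string"},"newtons":{"type":"number"}},"required":["deltas"]}

```bash
mkdir -p pics; ls; cat > h.py <<'E'
import numpy as np, cv2
from rig import env
def ray(p,uv):
    K=np.array(p["camera_matrix"]);T=np.linalg.inv(np.array(p["world_to_cam"]))
    d=T[:3,:3]@np.linalg.inv(K)@np.array([uv[0],uv[1],1.]);return T[:3,3],d
def atz(p,uv,z):
    o,d=ray(p,uv);return o+d*(z-o[2])/d[2]
def cloud(p):
    K=np.array(p["camera_matrix"]);T=np.linalg.inv(np.array(p["world_to_cam"]))
    D=p["depth"];v,u=np.mgrid[:D.shape[0],:D.shape[1]]
    X=np.stack([(u-K[0,2])/K[0,0]*D,(v-K[1,2])/K[1,1]*D,D],-1)@T[:3,:3].T+T[:3,3]
    X[D==0]=np.nan
    return X
def proj(p,X):
    K=np.array(p["camera_matrix"]);T=np.array(p["world_to_cam"]);c=T[:3,:3]@np.array(X)+T[:3,3];c=K@c;return c[:2]/c[2]
E
python3 - <<'E'
from h import *
np.set_printoptions(precision=4,suppress=True)
o=env.observe();print(o["time_s"],o["position"],o["tool_rot"],o["grip_width"],env.grasp_offset)
H={"vise_seat":.025,"jaw_grip":.150,"jaw_lip":.1205,"cell":.025,"vise":0,"mat":0,"bench":0,"bench_seat":.012,"vial":0,"crucible":0,"collar":0,"spacer":0,"can":0,"driver":0,"wrench":0}
ims=[]
for c in("top","side"):
    p=env.get_image(c);ims.append(p["img"])
    cv2.imwrite(f"pics/{c}0.png",p["img"][...,::-1])
    T=np.linalg.inv(np.array(p["world_to_cam"]));print(c,T[:3,3],T[:3,2])
    for n,z in H.items():
        r=env.spot_point(n,p)
        print(n,[(np.round(q["uv"],0),round(q["conf"],2),atz(p,q["uv"],z)[:2]) for q in r[:2]])
print(env.observe()["time_s"])
E
```

```text
pics
0.0 [ 0.2115 -0.5074  0.2307] [[ 0.9231  0.3846 -0.0003]
 [ 0.3846 -0.9231  0.0014]
 [ 0.0003 -0.0014 -1.    ]] 0.08573733620135339 0.0187
top [ 0.3689 -0.0058  1.3141] [ 0.1192  0.0288 -0.9925]
vise_seat [(array([337., 192.]), 0.61, array([ 0.5627, -0.0021]))]
jaw_grip [(array([326., 212.]), 0.85, array([0.4948, 0.0243])), (array([207., 143.]), 0.55, array([0.6664, 0.3173]))]
jaw_lip [(array([332., 191.]), 0.57, array([0.5491, 0.0085]))]
cell [(array([334., 189.]), 0.61, array([0.5692, 0.0045]))]
vise [(array([334., 196.]), 0.89, array([0.5547, 0.007 ])), (array([335., 191.]), 0.36, array([0.5678, 0.002 ]))]
mat [(array([445., 216.]), 0.65, array([ 0.5004, -0.2929]))]
bench [(array([216., 203.]), 0.81, array([0.5352, 0.3281]))]
bench_seat [(array([334., 194.]), 0.71, array([0.5592, 0.0058])), (array([216., 206.]), 0.63, array([0.5279, 0.3246]))]
vial [(array([269., 143.]), 0.55, array([0.7032, 0.1846])), (array([334., 190.]), 0.16, array([0.5703, 0.0048]))]
crucible [(array([397., 138.]), 0.67, array([ 0.7148, -0.1679]))]
collar [(array([288., 258.]), 0.6, array([0.3877, 0.1283
[... 1047 characters left out ...]
 0.5844, -0.0099]))]
bench [(array([225., 306.]), 0.76, array([0.5298, 0.3426]))]
bench_seat [(array([227., 300.]), 0.78, array([0.5315, 0.3324])), (array([237., 237.]), 0.57, array([0.6939, 0.1867]))]
vial [(array([236., 238.]), 0.73, array([0.7049, 0.1864]))]
crucible [(array([321., 188.]), 0.68, array([ 0.6962, -0.1559]))]
collar [(array([323., 291.]), 0.61, array([0.39  , 0.1325]))]
spacer [(array([394., 243.]), 0.67, array([ 0.3676, -0.1326]))]
can [(array([186., 273.]), 0.89, array([0.6928, 0.3592]))]
driver [(array([450., 221.]), 0.57, array([ 0.3024, -0.3317])), (array([314., 206.]), 0.22, array([ 0.6478, -0.0783]))]
wrench [(array([362., 162.]), 0.74, array([ 0.7022, -0.3704]))]
1.6
```

```bash
python3 - <<'E'
import cv2,numpy as np
t=cv2.imread("pics/top0.png")[110:310,170:530];s=cv2.imread("pics/side0.png")[140:340,150:510]
f=lambda a:cv2.resize(a,None,fx=2.2,fy=2.2,interpolation=cv2.INTER_CUBIC)
cv2.imwrite("pics/t0c.png",f(t));cv2.imwrite("pics/s0c.png",f(s))
E
```

```text
(no output)
```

View pics/t0c.png

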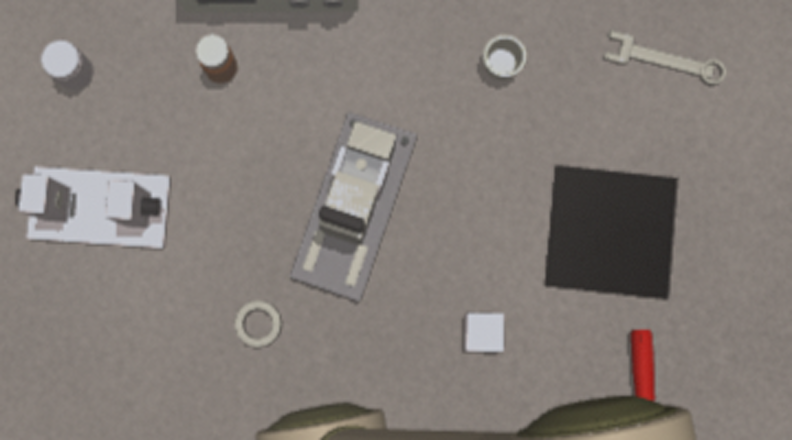

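View pics/s0c.png

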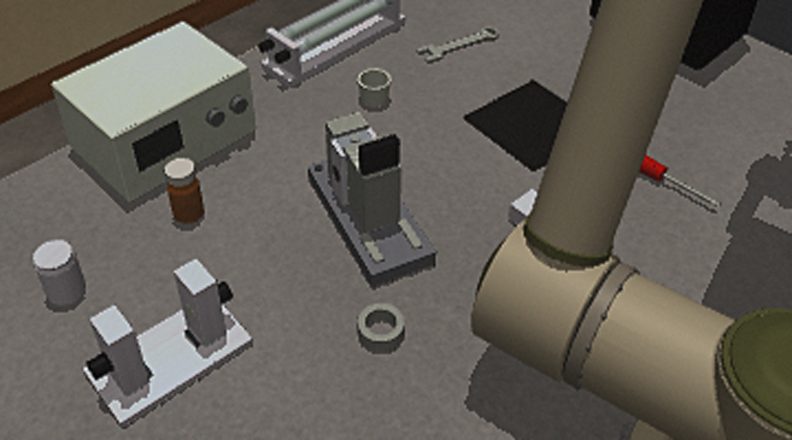

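```bash
cat > meas.py <<'E'
from h import *
np.set_printoptions(precision=4,suppress=True)
def rect(X,mask,name):
    pts=X[mask][:,:2];
    if len(pts)<8: print(name,len(pts));return
    r=cv2.minAreaRect((pts*1000).astype(np.float32));print(name,len(pts),np.round(r[0],1),np.round(r[1],1),"ang",round(r[2],2),"zmed",np.nanmedian(X[mask][:,2]))
def box(X,x0,x1,y0,y1,z0,z1):
    return (X[...,0]>x0)&(X[...,0]<x1)&(X[...,1]>y0)&(X[...,1]<y1)&(X[...,2]>z0)&(X[...,2]<z1)
E
python3 - <<'E'
from meas import *
for c in("top","side"):
    p=env.get_image(c);X=cloud(p);print(c)
    rect(X,box(X,.35,.75,-.12,.14,.019,.031),"visebase")
    rect(X,box(X,.35,.75,-.12,.14,.157,.175),"bar top")
    rect(X,box(X,.35,.75,-.12,.14,.114,.1275),"jaw tops")
    rect(X,box(X,.35,.75,-.12,.14,.10,.1275),"jaws+cell")
    rect(X,box(X,.42,.62,.2,.46,.007,.018),"benchbase")
    rect(X,box(X,.42,.62,.2,.335,.105,.116),"upr1")
    rect(X,box(X,.42,.62,.335,.46,.105,.116),"upr2")
    m=(p["img"].max(-1)<60)&box(X,.4,.62,-.4,-.19,-.01,.02)
    m=cv2.morphologyEx(m.astype(np.uint8),cv2.MORPH_OPEN,np.ones((3,3)))>0
    rect(X,m,"mat")
    m=box(X,.42,.7,-.08,.1,.114,.1275)
    print("table z",np.nanmedian(X[box(X,.3,.75,-.2,.2,-.02,.02)][:,2]))
E
```

```text
top
visebase 1584 [503.5   7.7] [259.3 285.9] ang 88.88 zmed 0.02561708423192477
bar top 123 [500.1  25.9] [50.  14.2] ang 72.45 zmed 0.16519259106468098
jaw tops 786 [549.1  10.4] [ 56.7 125.5] ang 70.86 zmed 0.12086025417939783
jaws+cell 914 [549.2  10.8] [ 58.2 125.6] ang 70.86 zmed 0.11992995042482246
benchbase 1305 [524.2 332.6] [178.3 255.1] ang 3.25 zmed 0.01241931025810028
upr1 208 [528.3 279.5] [30.3 43.6] ang 85.5 zmed 0.11029307242271535
upr2 205 [536.  379.2] [30.9 44.1] ang 86.12 zmed 0.11022721469806052
mat 2966 [ 501.6 -297.6] [146.4 146.8] ang 83.68 zmed 0.005697498855454675
table z 0.0005687906822187117
side
visebase 1076 [508.4  16.5] [281.2 259.3] ang 2.91 zmed 0.024677112774404097
bar top 102 [500.6  29.5] [49.1 15.3] ang 73.71 zmed 0.16397947763696974
jaw tops 370 [550.8  15.1] [ 57.5 127.3] ang 70.3 zmed 0.11907609643922046
jaws+cell 538 [550.1  15.5] [ 57.9 129. ] ang 70.3 zmed 0.1171579372410424
benchbase 1432 [532.4 333. ] [170.6  93. ] ang 85.47 zmed 0.012090174824358757
upr1 193 [528.8 283.6] [30.9 45.6] ang 87.6 zmed 0.10961252127219512
upr2 223 [536.3 382.9] [30.2 46.6] ang 85.45 zmed 0.11000889739134756
mat 1078 [ 503.4 -292.8] [152.1 157.7] ang 81.71 zmed 0.004317492757110297
table z -5.392567368112111e-05
```

Emit:
{"name": "servo_tool", "arguments": {
  "deltas": "1 29.5 -23.9 0 0 0 0;1 29.5 -23.9 0 0 0 0;1 29.5 -23.9 0 0 0 0;1 29.5 -23.9 0 0 0 0;1 29.5 -23.9 0 0 0 0;1 29.5 -23.9 0 0 0 0;1 29.5 -23.9 0 0 0 0;1 29.5 -23.9 0 0 0 0",
  "newtons": 40
}}

```text
time_s: 2.37
position: [0.3563, -0.2387, 0.2315]
tool_rot: [[0.923, 0.384, 0.0], [0.384, -0.923, -0.0], [0.0, 0.001, -1.0]]
ft_force: [0.7, -0.5, 0.3]
grip_width: 0.085
gripper_force: 0.0
```

Emit:
{"name": "servo_tool", "arguments": {
  "deltas": "1 29.5 -23.9 0 0 0 0;1 29.5 -23.9 0 0 0 0;1 29.5 -23.9 0 0 0 0;1 29.5 -23.9 0 0 0 0;1 29.5 -23.9 0 0 0 0;1 29.5 -23.9 0 0 0 0;1 29.5 -23.9 0 0 0 0;1 29.5 -23.9 0 0 0 0"
}}

```text
time_s: 3.03
position: [0.5007, 0.0288, 0.2315]
tool_rot: [[0.923, 0.385, 0.0], [0.385, -0.923, -0.0], [0.0, 0.0, -1.0]]
ft_force: [0.1, -0.5, 0.4]
grip_width: 0.0857
gripper_force: 0.0
```

Emit:
{"name": "servo_tool", "arguments": {
  "deltas": "1 0 0 0 0 0 -0.122;1 0 0 0 0 0 -0.122;1 0 0 0 0 0 -0.122;1 0 0 0 0 0 -0.122;1 0 0 0 0 0 -0.122;1 0 0 0 0 0 -0.122;1 0 0 0 0 0 -0.122;1 0 0 0 0 0 0"
}}

```text
time_s: 3.7
position: [0.5002, 0.0269, 0.2314]
tool_rot: [[0.312, 0.95, 0.0], [0.95, -0.312, -0.0], [0.0, 0.0, -1.0]]
ft_force: [-0.1, 0.7, 0.6]
grip_width: 0.085
gripper_force: 0.0
```

Emit:
{"name": "servo_tool", "arguments": {
  "deltas": "1 0 0 30 0 0 0;1 0 0 30 0 0 0;1 0 0 25 0 0 0;1 0 0 12 0 0 0;0 0 0 0 0 0 0;0 0 0 0 0 0 0;0 0 0 0 0 0 0;0 0 0 0 0 0 0",
  "newtons": 40
}}

```text
time_s: 4.37
position: [0.5008, 0.0268, 0.1355]
tool_rot: [[0.317, 0.948, 0.002], [0.948, -0.317, -0.0], [0.0, 0.002, -1.0]]
ft_force: [0.5, 0.8, -0.2]
grip_width: 0.0388
gripper_force: 0.0
```

Emit:
{"name": "servo_tool", "arguments": {
  "deltas": "0 0 0 0 0 0 0;0 0 0 0 0 0 0;0 0 0 0 0 0 0;0 0 0 0 0 0 0"
}}

```text
time_s: 4.7
position: [0.5006, 0.0268, 0.1352]
tool_rot: [[0.317, 0.948, 0.002], [0.948, -0.317, -0.0], [0.0, 0.002, -1.0]]
ft_force: [-0.8, 0.8, 5.8]
grip_width: 0.0138
gripper_force: 40.8
```

Emit:
{"name": "servo_tool", "arguments": {
  "deltas": "0 0 -4.5 0 0 0 0;0 0 -4.5 0 0 0 0;0 0 -4.5 0 0 0 0;0 0 -4.5 0 0 0 0;0 0 -4.5 0 0 0 0;0 0 -4.5 0 0 0 0;0 0 -4 0 0 0 0;0 0 -3 0 0 0 0"
}}

```text
time_s: 5.37
position: [0.471, 0.037, 0.1353]
tool_rot: [[0.317, 0.948, 0.01], [0.948, -0.317, -0.002], [0.002, 0.01, -1.0]]
ft_force: [27.0, -5.7, -12.7]
grip_width: 0.0134
gripper_force: 40.6
```

Emit:
{"name": "servo_tool", "arguments": {
  "deltas": "0 0 0 0 0 0 0;0 0 0 0 0 0 0"
}}

```text
time_s: 5.53
position: [0.4711, 0.037, 0.1352]
tool_rot: [[0.317, 0.948, 0.009], [0.948, -0.317, -0.001], [0.002, 0.009, -1.0]]
ft_force: [16.8, -0.9, -2.7]
grip_width: 0.0135
gripper_force: 41.2
```

Emit:
{"name": "servo_tool", "arguments": {
  "deltas": "0 0 -1.5 0 0 0 0;0 0 -1.5 0 0 0 0;0 0 0 0 0 0 0"
}}

```text
time_s: 5.78
position: [0.4711, 0.037, 0.1352]
tool_rot: [[0.318, 0.948, 0.015], [0.948, -0.318, -0.003], [0.002, 0.015, -1.0]]
ft_force: [30.1, -5.6, -14.5]
grip_width: 0.0135
gripper_force: 42.8
```

Emit:
{"name": "servo_tool", "arguments": {
  "deltas": "0 0 3 0 0 0 0;0 0 2 0 0 0 0;1 0 0 0 0 0 0;1 0 0 0 0 0 0;1 0 0 0 0 0 0;1 0 0 0 0 0 0;1 0 0 0 0 0 0;1 0 0 0 0 0 0"
}}

```text
time_s: 6.45
position: [0.4696, 0.037, 0.1342]
tool_rot: [[0.316, 0.949, -0.0], [0.949, -0.316, 0.0], [-0.0, -0.0, -1.0]]
ft_force: [0.4, -0.3, -0.5]
grip_width: 0.0842
gripper_force: 0.0
```

Emit:
{"name": "servo_tool", "arguments": {
  "deltas": "1 0 0 0 0 0 0;1 0 0 -30 0 0 0;1 0 0 -40 0 0 0;1 0 0 -40 0 0 0;1 -38 0 0 0 0 0;1 -38 0 0 0 0 0;1 -38 0 0 0 0 0;1 0 0 0 0 0 0"
}}

```text
time_s: 7.12
position: [0.4324, -0.0757, 0.2444]
tool_rot: [[0.321, 0.947, -0.0], [0.947, -0.321, -0.002], [-0.002, 0.0, -1.0]]
ft_force: [0.6, -0.5, 0.3]
grip_width: 0.0855
gripper_force: 0.0
```

```bash
python3 - <<'E'
from meas import *
print(env.observe()["position"])
u=np.array([np.cos(np.radians(-18.6)),np.sin(np.radians(-18.6))]);v=np.array([-u[1],u[0]])
ims=[]
for c in("top","side"):
    p=env.get_image(c);X=cloud(p);print(c)
    rect(X,box(X,.35,.75,-.06,.14,.157,.175),"bar top")
    Y=X.copy();d=X[...,:2]-np.array([.5632,.0082]);Y[...,0]=d@u;Y[...,1]=d@v   # vise frame guess
    for n,b in dict(base=(-.16,.1,-.06,.06,.02,.030),fixed=(.015,.08,-.05,.05,.1165,.1275),lip=(-.12,-.03,-.05,.05,.1165,.1275),cell=(-.025,.022,-.05,.05,.105,.1165)).items():
        rect(Y,box(Y,*b),n)
        rect(X,box(Y,*b),n+" W")
    a=p["img"][110:310,220:430,::-1] if c=="top" else p["img"][140:320,220:430,::-1]
    ims.append(cv2.resize(a,(630,300 if 0 else a.shape[0]*3))[:560])
    cv2.imwrite(f"pics/{c}1.png",ims[-1])
E
```

```text
[ 0.4324 -0.0757  0.2444]
top
bar top 123 [470.4  36. ] [48.6 13.7] ang 71.0 zmed 0.16558565803399072
base 1120 [-32.1  -3.7] [ 90.1 215. ] ang 89.36 zmed 0.025538802866739818
base W 1120 [531.6  14.9] [ 90.1 215. ] ang 70.76 zmed 0.025538802866739818
fixed 220 [31.9 -4.5] [33.1 49.9] ang 1.33 zmed 0.12021113611772716
fixed W 220 [592.   -6.3] [49.9 33.1] ang 72.73 zmed 0.12021113611772716
lip 378 [-76.1  -3.3] [49.6 64.6] ang 89.97 zmed 0.12393376713289306
lip W 378 [490.   29.4] [49.6 64.6] ang 71.37 zmed 0.12393376713289306
cell 239 [ 1.4 -2.2] [58.2 36.2] ang 89.7 zmed 0.11413625947135331
cell W 239 [563.9   5.7] [58.2 36.2] ang 71.1 zmed 0.11413625947135331
side
bar top 107 [470.7  40.2] [48.8 15. ] ang 70.86 zmed 0.16417447267630703
base 743 [-33.2   0.8] [ 90.3 215.2] ang 89.66 zmed 0.02497143403289459
base W 743 [532.   19.5] [ 90.3 215.2] ang 71.06 zmed 0.02497143403289459
fixed 123 [33.5 -1. ] [50.6 30.9] ang 88.08 zmed 0.1188371697733831
fixed W 123 [594.6  -3.4] [50.6 30.9] ang 69.48 zmed 0.1188371697733831
lip 162 [-76.3   0.6] [50.6 68. ] ang 89.69 zmed 0.12299295868025972
lip W 162 [491.1  33.1] [50.6 68. ] ang 71.09 zmed 0.12299295868025972
cell 216 [1.3 1.4] [41.2 59.1] ang 0.37 zmed 0.11388274958176564
cell W 216 [564.9   9.1] [59.1 41.2] ang 71.77 zmed 0.11388274958176564
```

Emit:
{"name": "servo_tool", "arguments": {
  "deltas": "1 30 24.5 0 0 0 0;1 30 24.5 0 0 0 0;1 30 24.5 0 0 0 0;1 30.5 24.6 0 0 0 0;1 0 0 0 0 0 0.121;1 0 0 0 0 0 0.121;1 0 0 0 0 0 0.121;1 0 0 0 0 0 0.121"
}}

```text
time_s: 7.88
position: [0.5651, 0.014, 0.2438]
tool_rot: [[0.724, 0.69, -0.001], [0.69, -0.724, 0.0], [-0.0, -0.001, -1.0]]
ft_force: [-0.1, -0.1, -0.6]
grip_width: 0.0853
gripper_force: 0.0
```

Emit:
{"name": "servo_tool", "arguments": {
  "deltas": "1 0 0 0 0 0 0.121;1 0 0 0 0 0 0.121;1 0 0 0 0 0 0.121;1 0 0 0 0 0 0.121;1 0 0 0 0 0 0.121;1 0 0 0 0 0 0.121;1 0 0 0 0 0 0.121;1 0 0 0 0 0 0.121"
}}

```text
time_s: 8.55
position: [0.5649, 0.0138, 0.2441]
tool_rot: [[0.979, -0.206, -0.0], [-0.206, -0.979, 0.0], [-0.001, -0.0, -1.0]]
ft_force: [0.2, 0.5, -0.1]
grip_width: 0.0853
gripper_force: 0.0
```

Emit:
{"name": "servo_tool", "arguments": {
  "deltas": "1 0 0 0 0 0 0.121;1 0 0 0 0 0 0;1 0 0 0 0 0 0"
}}

```text
time_s: 8.8
position: [0.5649, 0.0133, 0.2441]
tool_rot: [[0.95, -0.314, -0.0], [-0.314, -0.95, 0.0], [-0.0, -0.0, -1.0]]
ft_force: [-0.6, 0.7, -0.5]
grip_width: 0.0853
gripper_force: 0.0
```

View pics/top1.png

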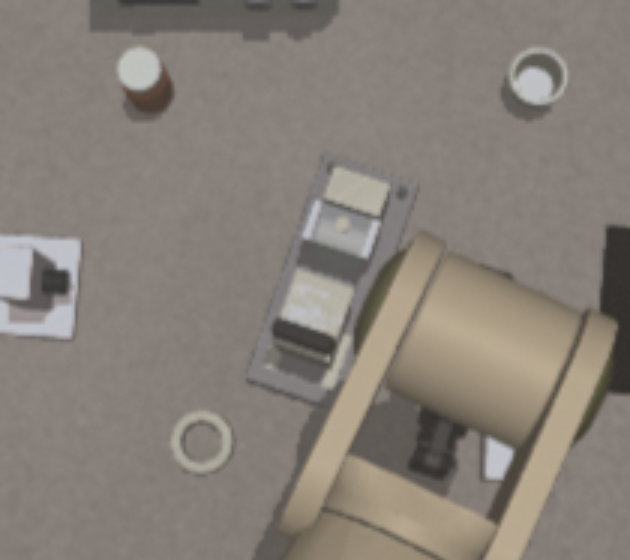

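Emit:
{"name": "servo_tool", "arguments": {
  "deltas": "1 1 6.3 0 0 0 0.014;1 0 0 0 0 0 0;1 0 0 30 0 0 0;1 0 0 30 0 0 0;1 0 0 30 0 0 0;1 0 0 30 0 0 0;1 0 0 30 0 0 0;1 0 0 28 0 0 0",
  "newtons": 30
}}

```text
time_s: 9.47
position: [0.5636, 0.0057, 0.0648]
tool_rot: [[0.944, -0.33, -0.0], [-0.33, -0.944, 0.0], [-0.0, -0.0, -1.0]]
ft_force: [0.1, 0.1, 0.6]
grip_width: 0.0854
gripper_force: 0.0
```

Emit:
{"name": "servo_tool", "arguments": {
  "deltas": "1 0 0 0 0 0 0;1 0 0 0 0 0 0"
}}

```text
time_s: 9.63
position: [0.5636, 0.0057, 0.066]
tool_rot: [[0.944, -0.331, -0.002], [-0.331, -0.944, 0.0], [-0.002, 0.0, -1.0]]
ft_force: [0.1, -0.5, 0.8]
grip_width: 0.0855
gripper_force: 0.0
```

Close gradually, so the first-touching finger does not slam the cell.

Emit:
{"name": "servo_tool", "arguments": {
  "deltas": "0.8 0 0 0 0 0 0;0.78 0 0 0 0 0 0;0.76 0 0 0 0 0 0;0.74 0 0 0 0 0 0;0.72 0 0 0 0 0 0;0.7 0 0 0 0 0 0;0.68 0 0 0 0 0 0;0.66 0 0 0 0 0 0",
  "newtons": 25
}}

```text
time_s: 10.3
position: [0.5642, 0.006, 0.0668]
tool_rot: [[0.943, -0.332, 0.001], [-0.332, -0.943, 0.0], [0.001, -0.001, -1.0]]
ft_force: [-0.5, 2.1, 4.6]
grip_width: 0.0576
gripper_force: 27.6
```

Emit:
{"name": "servo_tool", "arguments": {
  "deltas": "0.6 0 0 0 0 0 0;0.5 0 0 0 0 0 0;0.4 0 0 0 0 0 0;0.3 0 0 0 0 0 0",
  "newtons": 30
}}

```text
time_s: 10.63
position: [0.5642, 0.006, 0.0668]
tool_rot: [[0.943, -0.332, 0.001], [-0.332, -0.943, 0.0], [0.001, -0.001, -1.0]]
ft_force: [0.2, 2.7, 5.8]
grip_width: 0.0581
gripper_force: 31.1
```

Emit:
{"name": "servo_tool", "arguments": {
  "deltas": "0.3 0 0 0 0 0 0;0.3 0 0 -2 0 0 0;0.3 0 0 -4 0 0 0;0.3 0 0 -7 0 0 0;0.3 0 0 -7 0 0 0;0.3 0 0 -8 0 0 0;0.3 0 0 -10 0 0 0;0.3 0 0 -12 0 0 0",
  "newtons": 36
}}

```text
time_s: 11.3
position: [0.5637, 0.0058, 0.1172]
tool_rot: [[0.943, -0.332, -0.001], [-0.332, -0.943, 0.0], [-0.001, 0.0, -1.0]]
ft_force: [0.0, -0.3, -3.3]
grip_width: 0.0575
gripper_force: 39.3
```

Emit:
{"name": "servo_tool", "arguments": {
  "deltas": "0.3 0 0 -14 0 0 0;0.3 0 0 -15 0 0 0;0.3 0 0 -15 0 0 0;0.3 0 0 -12 0 0 0;0.3 0 0 -8 0 0 0;0.3 0 0 0 0 0 0;0.3 1 8 0 0 0 0;0.3 2 16 0 0 0 0"
}}

```text
time_s: 11.97
position: [0.5583, -0.0172, 0.1796]
tool_rot: [[0.944, -0.33, -0.001], [-0.33, -0.944, 0.001], [-0.001, -0.0, -1.0]]
ft_force: [0.2, 0.5, -3.6]
grip_width: 0.0576
gripper_force: 39.4
```

Emit:
{"name": "servo_tool", "arguments": {
  "deltas": "0.3 3.5 25 0 0 0 0;0.3 3.5 25 0 0 0 0;0.3 3.5 25 0 0 0 0;0.3 3.5 25 0 0 0 0;0.3 3.5 25 0 0 0 0;0.3 3.5 25 0 0 0 0;0.3 3.5 25 0 0 0 0;0.3 3.5 25 0 0 0 0"
}}

```text
time_s: 12.63
position: [0.5177, -0.2172, 0.1793]
tool_rot: [[0.943, -0.332, -0.002], [-0.332, -0.943, 0.001], [-0.002, -0.0, -1.0]]
ft_force: [1.0, -0.1, -3.7]
grip_width: 0.0577
gripper_force: 39.4
```

Emit:
{"name": "servo_tool", "arguments": {
  "deltas": "0.3 3.5 25 0 0 0 0;0.3 3.5 22 0 0 0 0;0.3 3 18 0 0 0 0;0.3 2 10 0 0 0 0;0.3 1 5 0 0 0 0;0.3 0 0 0 0 0 0;0.3 0 0 0 0 0 0;0.3 0 0 0 0 0 0"
}}

```text
time_s: 13.3
position: [0.5047, -0.2945, 0.1802]
tool_rot: [[0.944, -0.331, -0.0], [-0.331, -0.944, 0.001], [-0.0, -0.0, -1.0]]
ft_force: [-0.5, -0.2, -3.4]
grip_width: 0.0578
gripper_force: 39.6
```

```bash
python3 - <<'E'
from meas import *
o=env.observe();print(o["time_s"],o["position"],o["gripper_force"])
p=env.get_image("side");a=p["img"][120:260,330:500,::-1]
cv2.imwrite("pics/m1.png",cv2.resize(a,None,fx=4,fy=4))
print(env.spot_point("cell",p), proj(p,[o["position"][0],o["position"][1],o["position"][2]+.0187-.0605]))
E
```

```text
13.3 [ 0.5047 -0.2945  0.1802] 39.577553272247314
[] [396.6015 161.8496]
```

View pics/m1.png

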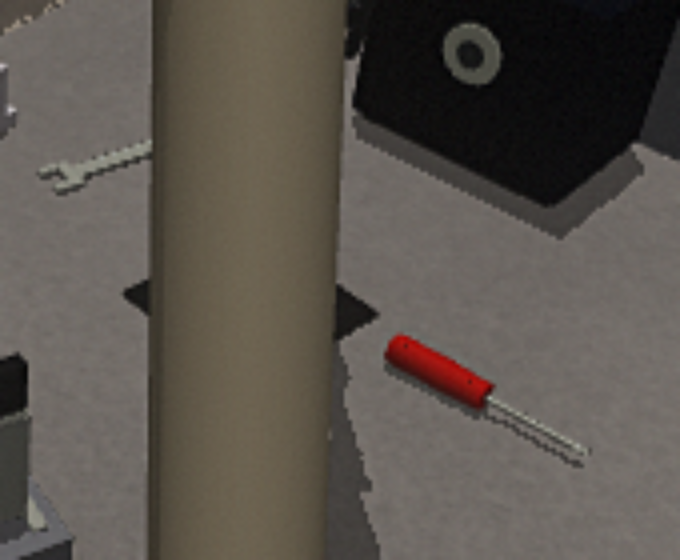

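Emit:
{"name": "servo_tool", "arguments": {
  "deltas": "0.3 0 0 10 0 0 0;0.3 0 0 22 0 0 0;0.3 0 0 24 0 0 0;0.3 0 0 24 0 0 0;0.3 0 0 20 0 0 0;0.3 0 0 14 0 0 0;0.3 0 0 8 0 0 0;0.3 0 0 4 0 0 0"
}}

```text
time_s: 14.07
position: [0.5042, -0.2949, 0.0529]
tool_rot: [[0.943, -0.331, -0.002], [-0.331, -0.943, 0.001], [-0.002, -0.001, -1.0]]
ft_force: [-0.6, 0.2, -2.6]
grip_width: 0.0576
gripper_force: 39.4
```

Emit:
{"name": "servo_tool", "arguments": {
  "deltas": "0.3 0 0 0 0 0 0;0.3 0 0 1 0 0 0;0.3 0 0 1 0 0 0;0.3 0 0 1 0 0 0;0.3 0 0 0 0 0 0"
}}

```text
time_s: 14.48
position: [0.5046, -0.2956, 0.0517]
tool_rot: [[0.943, -0.332, 0.001], [-0.332, -0.943, -0.0], [0.001, 0.0, -1.0]]
ft_force: [-0.0, -0.2, -2.9]
grip_width: 0.0573
gripper_force: 39.4
```

Emit:
{"name": "servo_tool", "arguments": {
  "deltas": "0.3 0 0 1 0 0 0;0.3 0 0 1 0 0 0;0.3 0 0 1 0 0 0;0.3 0 0 0.5 0 0 0;0.3 0 0 0 0 0 0"
}}

```text
time_s: 14.9
position: [0.5044, -0.2955, 0.0477]
tool_rot: [[0.943, -0.332, -0.0], [-0.332, -0.943, 0.0], [-0.0, -0.0, -1.0]]
ft_force: [-0.1, -0.2, -2.0]
grip_width: 0.0574
gripper_force: 39.4
```

Emit:
{"name": "servo_tool", "arguments": {
  "deltas": "0.3 0 0 0.5 0 0 0;0.3 0 0 0.4 0 0 0;0.3 0 0 0 0 0 0"
}}

```text
time_s: 15.15
position: [0.5045, -0.2956, 0.0469]
tool_rot: [[0.943, -0.332, 0.0], [-0.332, -0.943, -0.0], [0.0, -0.0, -1.0]]
ft_force: [-0.3, 0.2, -3.4]
grip_width: 0.0576
gripper_force: 39.6
```

Emit:
{"name": "servo_tool", "arguments": {
  "deltas": "0.3 0 0 0.5 0 0 0;0.3 0 0 0.5 0 0 0;0.3 0 0 0 0 0 0"
}}

```text
time_s: 15.4
position: [0.5046, -0.2956, 0.0469]
tool_rot: [[0.943, -0.332, 0.001], [-0.332, -0.943, -0.001], [0.001, 0.0, -1.0]]
ft_force: [-2.6, 2.2, 4.7]
grip_width: 0.0578
gripper_force: 40.4
```

Emit:
{"name": "servo_tool", "arguments": {
  "deltas": "0.3 0 0 0 0 0 0;0.72 0 0 0 0 0 0;0.78 0 0 0 0 0 0;1 0 0 0 0 0 0;1 0 0 0 0 0 0;1 0 0 0 0 0 0;1 0 0 0 0 0 0;1 0 0 0 0 0 0",
  "newtons": 20
}}

```text
time_s: 16.07
position: [0.5045, -0.2956, 0.0459]
tool_rot: [[0.943, -0.332, -0.0], [-0.332, -0.943, 0.0], [-0.0, -0.0, -1.0]]
ft_force: [1.0, 0.2, 0.1]
grip_width: 0.0853
gripper_force: 0.0
```

Emit:
{"name": "servo_tool", "arguments": {
  "deltas": "1 0 0 -20 0 0 0;1 0 0 -30 0 0 0;1 0 0 -40 0 0 0;1 0 0 -40 0 0 0;1 0 -30 0 0 0 0;1 0 -40 0 0 0 0;1 0 -40 0 0 0 0;1 0 -30 0 0 0 0"
}}

```text
time_s: 16.73
position: [0.5513, -0.161, 0.1762]
tool_rot: [[0.943, -0.331, 0.0], [-0.331, -0.943, 0.0], [0.0, -0.0, -1.0]]
ft_force: [0.8, -0.3, -0.4]
grip_width: 0.0852
gripper_force: 0.0
```

```bash
python3 - <<'E'
from meas import *
o=env.observe();print(o["time_s"],o["position"],o["gripper_force"])
for c in("top","side"):
    p=env.get_image(c);X=cloud(p);print(c)
    rect(X,box(X,.42,.6,-.38,-.2,.085,.102),"celltop")
    rect(X,box(X,.42,.6,-.38,-.2,.075,.102),"celltop+")
    a=p["img"][120:280,340:510,::-1]
    cv2.imwrite(f"pics/m2{c}.png",cv2.resize(a,None,fx=2.3,fy=2.3))
cv2.imwrite("pics/m2.png",np.hstack([cv2.imread("pics/m2top.png"),cv2.imread("pics/m2side.png")]))
E
```

```text
16.7333 [ 0.5513 -0.161   0.1762] 0.0
top
celltop 317 [ 502.6 -295.9] [57.4 34.1] ang 70.48 zmed 0.09569313120379785
celltop+ 336 [ 502.6 -295.9] [57.4 34.1] ang 70.48 zmed 0.09549088257392557
side
celltop 1
celltop+ 1
```

View pics/m2.png

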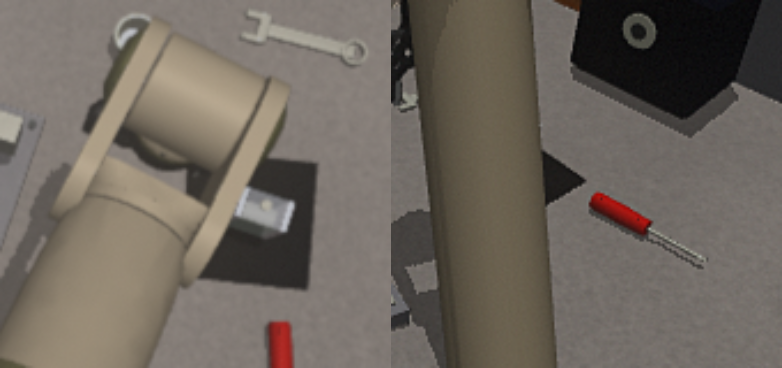

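Emit:
{"name": "servo_tool", "arguments": {
  "deltas": "1 0 35 0 0 0 0;1 0 36 0 0 0 0;1 -0.5 36 0 0 0 0;1 -0.5 35.5 0 0 0 0;1 0 0 0 0 0 -0.121;1 0 0 0 0 0 -0.121;1 0 0 0 0 0 -0.121;1 0 0 0 0 0 -0.121"
}}

```text
time_s: 17.5
position: [0.5022, -0.2986, 0.1758]
tool_rot: [[0.989, 0.15, -0.0], [0.15, -0.989, 0.0], [-0.0, -0.0, -1.0]]
ft_force: [0.2, 0.1, -1.0]
grip_width: 0.0858
gripper_force: 0.0
```

Emit:
{"name": "servo_tool", "arguments": {
  "deltas": "1 0 0 0 0 0 -0.121;1 0 0 0 0 0 -0.121;1 0 0 0 0 0 -0.121;1 0 0 0 0 0 -0.121;1 0 0 0 0 0 -0.121;1 0 0 0 0 0 -0.121;1 0 0 0 0 0 -0.121;1 0 0 0 0 0 -0.121"
}}

```text
time_s: 18.17
position: [0.5023, -0.2983, 0.1758]
tool_rot: [[0.436, 0.9, -0.0], [0.9, -0.436, -0.0], [-0.0, -0.0, -1.0]]
ft_force: [-0.2, 0.0, -0.3]
grip_width: 0.0849
gripper_force: 0.0
```

Emit:
{"name": "servo_tool", "arguments": {
  "deltas": "1 0 0 0 0 0 -0.119;1 0 0 0 0 0 0;1 0 0 0 0 0 0"
}}

```text
time_s: 18.42
position: [0.5024, -0.2981, 0.1759]
tool_rot: [[0.335, 0.942, -0.0], [0.942, -0.335, -0.0], [-0.0, -0.0, -1.0]]
ft_force: [-0.6, 0.2, -1.0]
grip_width: 0.0854
gripper_force: 0.0
```

Emit:
{"name": "servo_tool", "arguments": {
  "deltas": "1 3 0 0 0 0 0;1 0 0 0 0 0 0;1 0 0 20 0 0 0;1 0 0 30 0 0 0;1 0 0 30 0 0 0;1 0 0 25 0 0 0;1 0 0 14 0 0 0;1 0 0 5 0 0 0",
  "newtons": 25
}}

```text
time_s: 19.08
position: [0.5028, -0.294, 0.0495]
tool_rot: [[0.333, 0.943, -0.003], [0.943, -0.333, 0.003], [0.002, -0.004, -1.0]]
ft_force: [-0.5, -0.2, -0.8]
grip_width: 0.0853
gripper_force: 0.0
```

Emit:
{"name": "servo_tool", "arguments": {
  "deltas": "0.7 0 0 0 0 0 0;0.6 0 0 0 0 0 0;0.52 0 0 0 0 0 0;0.49 0 0 0 0 0 0;0.47 0 0 0 0 0 0;0.45 0 0 0 0 0 0;0.43 0 0 0 0 0 0;0.41 0 0 0 0 0 0"
}}

```text
time_s: 19.75
position: [0.5037, -0.2948, 0.0521]
tool_rot: [[0.332, 0.943, 0.0], [0.943, -0.332, -0.0], [-0.0, 0.0, -1.0]]
ft_force: [0.6, -0.5, -0.1]
grip_width: 0.035
gripper_force: 0.0
```

Emit:
{"name": "servo_tool", "arguments": {
  "deltas": "0.39 0 0 0 0 0 0;0.37 0 0 0 0 0 0;0.35 0 0 0 0 0 0;0.2 0 0 0 0 0 0;0.1 0 0 0 0 0 0"
}}

```text
time_s: 20.17
position: [0.5037, -0.2948, 0.0521]
tool_rot: [[0.332, 0.943, 0.0], [0.943, -0.332, -0.0], [-0.0, 0.0, -1.0]]
ft_force: [-1.4, 0.8, 3.3]
grip_width: 0.0333
gripper_force: 24.9
```

Emit:
{"name": "servo_tool", "arguments": {
  "deltas": "0.1 0 0 0 0 0 0;0.1 0 0 0 0 0 0;0.1 0 0 -3 0 0 0;0.1 0 0 -8 0 0 0;0.1 0 0 -14 0 0 0;0.1 0 0 -20 0 0 0;0.1 0 0 -24 0 0 0;0.1 0 0 -24 0 0 0",
  "newtons": 36
}}

```text
time_s: 20.83
position: [0.5034, -0.2945, 0.1457]
tool_rot: [[0.332, 0.943, -0.001], [0.943, -0.332, 0.001], [0.001, -0.001, -1.0]]
ft_force: [-0.1, 1.2, -3.5]
grip_width: 0.0335
gripper_force: 36.3
```

Emit:
{"name": "servo_tool", "arguments": {
  "deltas": "0.1 0 0 -24 0 0 0;0.1 0 0 -24 0 0 0;0.1 0 0 -20 0 0 0;0.1 0 0 -12 0 0 0;0.1 8 -2.4 0 0 0 0;0.1 18 -5.4 0 0 0 0;0.1 26 -7.8 0 0 0 0;0.1 30 -9 0 0 0 0"
}}

```text
time_s: 21.5
position: [0.507, -0.2083, 0.2235]
tool_rot: [[0.333, 0.943, -0.002], [0.943, -0.333, 0.001], [0.001, -0.002, -1.0]]
ft_force: [0.5, -0.3, -1.8]
grip_width: 0.0336
gripper_force: 36.5
```

Emit:
{"name": "servo_tool", "arguments": {
  "deltas": "0.1 30 -9 0 0 0 0;0.1 30 -9 0 0 0 0;0.1 30 -9 0 0 0 0;0.1 30 -9 0 0 0 0;0.1 30 -9 0 0 0 0;0.1 30 -9 0 0 0 0;0.1 30 -9 0 0 0 0;0.1 30 -9 0 0 0 0"
}}

```text
time_s: 22.17
position: [0.5183, 0.0432, 0.2239]
tool_rot: [[0.331, 0.943, -0.002], [0.943, -0.331, 0.0], [-0.0, -0.002, -1.0]]
ft_force: [0.8, -0.1, -3.4]
grip_width: 0.0339
gripper_force: 36.4
```

```bash
cat > b.py <<'E'
from meas import *
o=env.observe();print(o["time_s"],o["position"],o["gripper_force"])
a=np.radians(-4.3);u=np.array([np.cos(a),np.sin(a)]);v=np.array([-u[1],u[0]])
for c in("top","side"):
    p=env.get_image(c);X=cloud(p);print(c)
    Y=X.copy();d=X[...,:2]-np.array([.5324,.3305]);Y[...,0]=d@u;Y[...,1]=d@v
    rect(X,box(Y,-.07,.07,-.11,.11,.0085,.016),"base")
    rect(X,box(Y,-.05,.05,-.075,-.025,.1065,.114),"upr1")
    rect(X,box(Y,-.05,.05,.025,.075,.1065,.114),"upr2")
E
python3 b.py
```

```text
22.1667 [0.5183 0.0432 0.2239] 36.447272300720215
top
base 1123 [538.3 329.1] [171.  105.8] ang 85.83 zmed 0.012133284992336124
upr1 185 [528.5 279.4] [29.3 44.2] ang 85.57 zmed 0.11040338809498818
upr2 185 [535.3 379.2] [31.3 43.6] ang 82.11 zmed 0.11016743492857817
side
base 1371 [532.3 333.2] [170.7  92. ] ang 86.04 zmed 0.012000662312587118
upr1 187 [527.6 283.8] [30.1 47.2] ang 85.0 zmed 0.10957000921047944
upr2 216 [536.5 383. ] [30.1 47.2] ang 84.5 zmed 0.10979916234975101
```

Emit:
{"name": "servo_tool", "arguments": {
  "deltas": "0.1 15 -4.5 0 0 0 0;0.1 27 -8 0 0 0 0;0.1 30 -9 0 0 0 0;0.1 30 -9 0 0 0 0;0.1 30 -9 0 0 0 0;0.1 30 -9 0 0 0 0;0.1 30 -9 0 0 0 0;0.1 30 -9 0 0 0 0"
}}

```text
time_s: 22.93
position: [0.5295, 0.2739, 0.2238]
tool_rot: [[0.332, 0.943, -0.002], [0.943, -0.332, -0.001], [-0.001, -0.002, -1.0]]
ft_force: [0.9, -1.0, -3.2]
grip_width: 0.0334
gripper_force: 36.5
```

Emit:
{"name": "servo_tool", "arguments": {
  "deltas": "0.1 25 -7.5 0 0 0 -0.02;0.1 15 -4.5 0 0 0 -0.06;0.1 8 -2.5 0 0 0 -0.07;0.1 0 0 0 0 0 -0.07;0.1 0 0 0 0 0 -0.044;0.1 0 0 0 0 0 0;0.1 0 0 0 0 0 0;0.1 0 0 0 0 0 0"
}}

```text
time_s: 23.6
position: [0.5313, 0.3224, 0.2244]
tool_rot: [[0.076, 0.997, -0.001], [0.997, -0.076, -0.0], [-0.0, -0.001, -1.0]]
ft_force: [0.3, -0.4, -3.3]
grip_width: 0.0337
gripper_force: 36.5
```

Emit:
{"name": "servo_tool", "arguments": {
  "deltas": "0.1 4 0.4 0 0 0 0;0.1 4.3 0 0 0 0 0;0.1 0 0 8 0 0 0;0.1 0 0 18 0 0 0;0.1 0 0 18 0 0 0;0.1 0 0 8 0 0 0;0.1 0 0 0 0 0 0;0.1 0 0 0 0 0 0"
}}

```text
time_s: 24.27
position: [0.5326, 0.331, 0.173]
tool_rot: [[0.074, 0.997, -0.0], [0.997, -0.074, -0.0], [-0.0, -0.0, -1.0]]
ft_force: [0.6, -0.3, -2.8]
grip_width: 0.0339
gripper_force: 36.4
```

```bash
python3 - <<'E'
from h import *
o=env.observe();print(o["time_s"],o["position"])
p=env.get_image("side");T=o["position"]
a=np.ascontiguousarray(p["img"][210:350,140:320,::-1])
cv2.imwrite("pics/b1.png",cv2.resize(a,None,fx=4,fy=4,interpolation=cv2.INTER_CUBIC))
np.set_printoptions(precision=1,suppress=True)
# front face (-x) of cell bottom edge corners, and upright top corners in view (crop*4 px)
c,s=np.cos(np.radians(-4.3)),np.sin(np.radians(-4.3))
R=np.array([[c,-s],[s,c]])
def P(ctr,x,y,z): q=np.array(ctr)+R@[x,y];return (proj(p,[q[0],q[1],z])-[140,210])*4
zb=T[2]-.0471
for x,y in((-.017,-.029),(-.017,.029),(.017,.029)): print("cell",x,y,P(T[:2],x,y,zb),P(T[:2],x,y,zb+.09))
for x in(-.022,.022):
  for y in(-.065,-.035,.035,.065): print("upr",x,y,P([.5323,.3302],x,y,.11))
E
```

```text
24.2667 [0.5325805  0.3309568  0.17298191]
cell -0.017 -0.029 [375.8 236.6] [351.3 131.7]
cell -0.017 0.029 [286.1 288.3] [254.4 183.6]
cell 0.017 0.029 [257.8 251.7] [224.9 146.8]
upr -0.022 -0.065 [437.9 227.7]
upr -0.022 -0.035 [394.4 253.3]
upr -0.022 0.035 [287.4 316. ]
upr -0.022 0.065 [239.1 344.3]
upr 0.022 -0.065 [399.6 184.7]
upr 0.022 -0.035 [356.7 208.9]
upr 0.022 0.035 [251.2 268.3]
upr 0.022 0.065 [203.7 295.2]
```

View pics/b1.png

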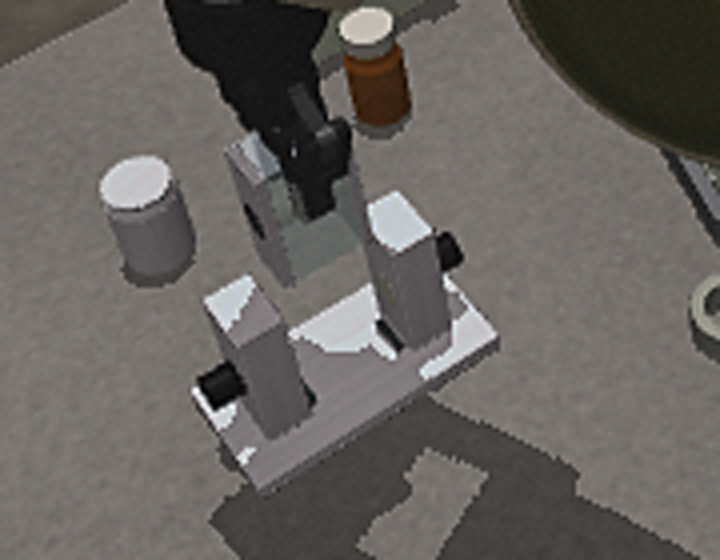

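Emit:
{"name": "servo_tool", "arguments": {
  "deltas": "0.1 1 0 0 0 0 0;0.1 0 0 5 0 0 0;0.1 0 0 8 0 0 0;0.1 0 0 8 0 0 0;0.1 0 0 8 0 0 0;0.1 0 0 8 0 0 0;0.1 0 0 5 0 0 0;0.1 0 0 0 0 0 0"
}}

```text
time_s: 24.98
position: [0.5321, 0.3316, 0.1293]
tool_rot: [[0.074, 0.997, -0.002], [0.997, -0.074, -0.001], [-0.001, -0.002, -1.0]]
ft_force: [-0.2, -0.9, -3.7]
grip_width: 0.0336
gripper_force: 36.5
```

```bash
cat > g.py <<'E'
from h import *
o=env.observe();print(o["time_s"],o["position"])
p=env.get_image("side");q=env.get_image("top")
a=cv2.resize(p["img"][225:325,155:285,::-1],None,fx=4,fy=4,interpolation=cv2.INTER_CUBIC)
b=cv2.resize(q["img"][155:255,165:265,::-1],None,fx=2.7,fy=2.7,interpolation=cv2.INTER_CUBIC)
c=np.zeros((400,b.shape[1],3),np.uint8);c[:b.shape[0]]=b
cv2.imwrite("pics/"+__import__("sys").argv[1],np.hstack([a,c]))
E
python3 g.py b2.png
```

```text
24.9833 [0.53205059 0.33161793 0.12927384]
```

View pics/b2.png

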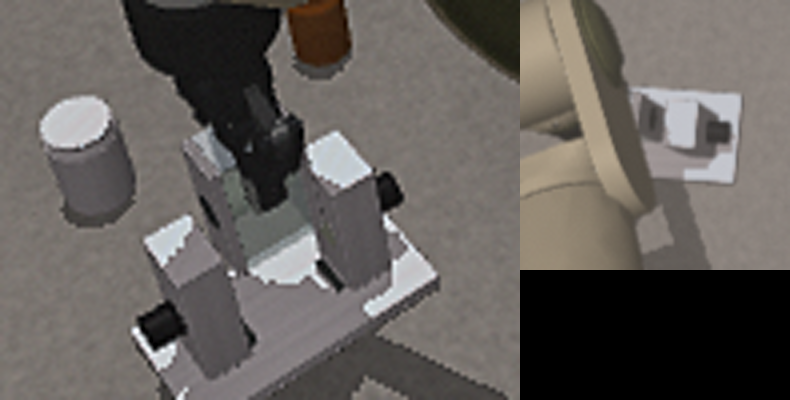

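Emit:
{"name": "servo_tool", "arguments": {
  "deltas": "0.1 0 0 6 0 0 0;0.1 0 0 10 0 0 0;0.1 0 0 12 0 0 0;0.1 0 0 12 0 0 0;0.1 0 0 11 0 0 0;0.1 0 0 8 0 0 0;0.1 0 0 4 0 0 0;0.1 0 0 0 0 0 0"
}}

```text
time_s: 25.75
position: [0.5322, 0.3317, 0.0668]
tool_rot: [[0.074, 0.997, -0.002], [0.997, -0.074, -0.001], [-0.001, -0.002, -1.0]]
ft_force: [-0.0, -0.5, -2.5]
grip_width: 0.0338
gripper_force: 36.5
```

```bash
python3 g.py b3.png; python3 - <<'E'
import cv2;a=cv2.imread("pics/b3.png")[:,:520];cv2.imwrite("pics/b3.png",cv2.resize(a[60:400,60:460],None,fx=1.75,fy=1.75,interpolation=cv2.INTER_CUBIC))
E
```

```text
25.75 [0.53223091 0.33173465 0.06684552]
```

View pics/b3.png

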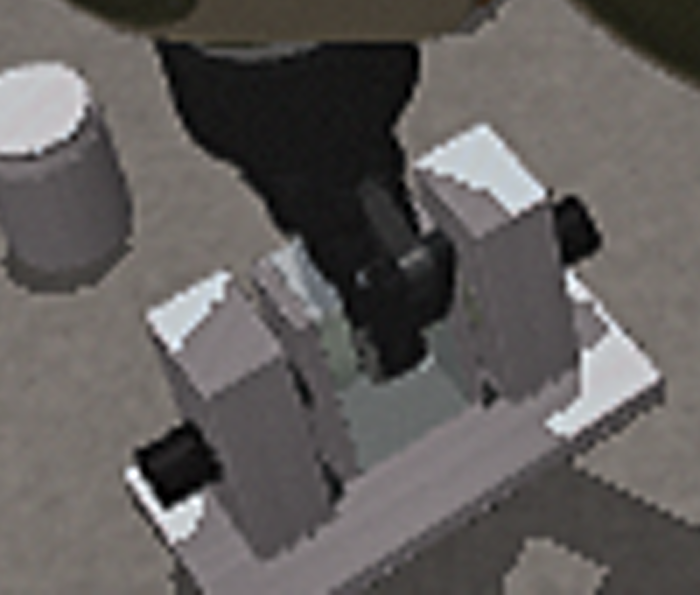

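Emit:
{"name": "servo_tool", "arguments": {
  "deltas": "0.1 0 0 2 0 0 0;0.1 0 0 2 0 0 0;0.1 0 0 1 0 0 0;0.1 0 0 1 0 0 0;0.1 0 0 0.6 0 0 0;0.1 0 0 0 0 0 0"
}}

```text
time_s: 26.35
position: [0.5325, 0.3319, 0.0612]
tool_rot: [[0.074, 0.997, -0.0], [0.997, -0.074, -0.0], [-0.0, -0.0, -1.0]]
ft_force: [0.0, -0.1, -4.0]
grip_width: 0.0335
gripper_force: 36.5
```

Emit:
{"name": "servo_tool", "arguments": {
  "deltas": "0.1 0 0 0.5 0 0 0;0.1 0 0 0.5 0 0 0;0.1 0 0 0 0 0 0"
}}

```text
time_s: 26.6
position: [0.5325, 0.3319, 0.0603]
tool_rot: [[0.074, 0.997, -0.0], [0.997, -0.074, 0.0], [-0.0, -0.0, -1.0]]
ft_force: [-0.2, 0.5, -2.9]
grip_width: 0.0335
gripper_force: 36.5
```

Emit:
{"name": "servo_tool", "arguments": {
  "deltas": "0.1 0 0 0.5 0 0 0;0.1 0 0 0.5 0 0 0;0.1 0 0 0 0 0 0"
}}

```text
time_s: 26.85
position: [0.5325, 0.3319, 0.0592]
tool_rot: [[0.074, 0.997, -0.0], [0.997, -0.074, -0.0], [-0.0, -0.0, -1.0]]
ft_force: [-0.5, 0.6, -3.8]
grip_width: 0.0336
gripper_force: 36.5
```

Emit:
{"name": "servo_tool", "arguments": {
  "deltas": "0.1 0 0 0.5 0 0 0;0.1 0 0 0 0 0 0"
}}

```text
time_s: 27.02
position: [0.5325, 0.3319, 0.0592]
tool_rot: [[0.074, 0.997, 0.0], [0.997, -0.074, 0.0], [0.0, 0.0, -1.0]]
ft_force: [-0.8, -0.4, 0.8]
grip_width: 0.0336
gripper_force: 36.9
```

Emit:
{"name": "servo_tool", "arguments": {
  "deltas": "0.1 0 0 0 0 0 0;0.1 0 0 0 0 0 0;0.46 0 0 0 0 0 0;0.55 0 0 0 0 0 0;0.9 0 0 0 0 0 0;1 0 0 0 0 0 0;1 0 0 0 0 0 0;1 0 0 0 0 0 0",
  "newtons": 20
}}

```text
time_s: 27.68
position: [0.5326, 0.3319, 0.0588]
tool_rot: [[0.074, 0.997, 0.0], [0.997, -0.074, 0.0], [0.0, 0.0, -1.0]]
ft_force: [0.1, -0.6, -0.1]
grip_width: 0.0854
gripper_force: 0.0
```

Emit:
{"name": "servo_tool", "arguments": {
  "deltas": "1 0 0 -10 0 0 0;1 0 0 -25 0 0 0;1 0 0 -40 0 0 0;1 0 0 -40 0 0 0;1 0 0 -30 0 0 0;1 -30 0 0 0 0 0;1 -40 0 0 0 0 0;1 -40 0 0 0 0 0"
}}

```text
time_s: 28.35
position: [0.524, 0.2215, 0.205]
tool_rot: [[0.072, 0.997, 0.002], [0.997, -0.072, 0.0], [0.0, 0.002, -1.0]]
ft_force: [1.2, 0.1, -0.4]
grip_width: 0.0853
gripper_force: 0.0
```

Emit:
{"name": "servo_tool", "arguments": {
  "deltas": "1 -40 0 0 0 0 0;1 -40 0 0 0 0 0;1 -40 0 0 0 0 0;1 -20 0 0 0 0 0;1 0 0 0 0 0 0"
}}

```text
time_s: 28.77
position: [0.514, 0.079, 0.2048]
tool_rot: [[0.078, 0.997, 0.001], [0.997, -0.078, -0.001], [-0.001, 0.001, -1.0]]
ft_force: [-0.5, 0.4, -0.2]
grip_width: 0.0856
gripper_force: 0.0
```

```bash
cat >> b.py <<'E'
    rect(X,box(Y,-.05,.05,-.034,.034,.095,.1055),"cell")
E
python3 b.py
```

```text
28.7667 [0.514  0.079  0.2048] 0.0
top
base 864 [533.9 329.2] [104.5 177.1] ang 0.87 zmed 0.012210753549288134
upr1 194 [528.4 283.2] [38.4 43.7] ang 87.74 zmed 0.1103054357129023
upr2 178 [536.2 375.3] [38.1 43.7] ang 87.88 zmed 0.10980841984439726
cell 283 [532.4 332. ] [64.9 33.4] ang 85.65 zmed 0.10183691700513076
side
base 915 [531.5 333. ] [170.9  91.5] ang 85.54 zmed 0.012028548282176144
upr1 187 [528.5 283.4] [29.9 45.6] ang 85.84 zmed 0.10993735827418138
upr2 216 [536.4 382.7] [30.1 45.4] ang 85.75 zmed 0.10994941668027369
cell 340 [532.  329.9] [66.9 38.5] ang 84.73 zmed 0.1016928400001677
```

```bash
python3 -c "
from rig import env
print(env.close_job())"
```

```text
the job is handed in; nothing more can be done
None
```

I handed the job in at about 29 s: the cell stands upright and released on the bench seat, about 3 mm or less off centre by the cameras and square to about 1°; no verdict came back.

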